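# Shake ceramic grinding pieces out over a drying tray

## Task

Pick up the steel shaker and shake its nine ceramic pieces out evenly over the drying tray on the hot plate: all nine on the tray's floor in a single layer, none lying on another, with at least two in each third of the tray's length. Let them drop only a little way (less than 10 cm) so they do not chip, and do not touch them with the gripper; then stand the empty shaker upright in its white dish again. Leave the other things on the bench where they are.

Things in the scene. Friction and masses are not known exactly. Their poses are not given: they have to be found in the camera images.
- shaker: hand shaker: open-topped, flat-bottomed polished steel scoop, 93 mm long (local x), 50 mm wide (local y), walls 42 mm high and 3 mm thick, floor 3 mm. Origin: centre of its underside, z up. The -x end is an open mouth, the +x end is closed; a bridge over the middle carries a black grip tab. About 160 g empty. The pieces lie loose in it and begin to slide at 21 to 31 degrees of tilt.
- mouth (a point): middle of the shaker's mouth edge, on its floor's upper face: 46.5 mm from the origin along local -x, 5 mm to local -y and 3 mm above the underside; axes as the shaker's. The +y wall slants in over the last 22 mm, leaving a 34 mm wide mouth without sill beside the straight -y wall. Past the slip angle the pieces rush out together; just below it small shakes bring out a few; they may wedge.
- tab (a point): grip point in the middle of the shaker's upright tab, 76 mm above the underside; the tab is 12 mm thick (local x), 40 mm wide (local y) and reaches from 46 to 96 mm above the underside; its flat faces look to local +x and -x
- dish: shallow white dish fixed to the bench in which the shaker stands: 136 mm (local x) by 90 mm (local y), rim 10 mm high, walls and floor 4 mm thick; origin at the centre of its underside
- hotplate: laboratory hot plate (cold), fixed to the bench, 245 mm (local y) by 175 mm (local x), its white top 98 mm above the bench, control knobs to local -x; a drying tray is fixed on the top. Origin at the centre of its underside
- tray (a point): centre of the drying tray's inner floor, 101 mm above the bench: aluminium, inside 216 mm (local y, its length) by 132 mm (local x), walls 3 mm thick and rising 18 mm above the floor. The thirds of its length are the stretches of local y from -108 to -36, -36 to 36 and 36 to 108 mm
- piece0: one of the nine smooth dark-grey ceramic grinding pieces, a 15 mm cube with rounded edges, 13 g, in the shaker at the start; origin at its centre. Shaken out gently about 55 mm above the tray it lands some 15 mm ahead of the mouth, within about 20 mm
- piece1: one of the nine smooth dark-grey ceramic grinding pieces, a 15 mm cube with rounded edges, 13 g, in the shaker at the start; origin at its centre. Shaken out gently about 55 mm above the tray it lands some 15 mm ahead of the mouth, within about 20 mm
- piece2: one of the nine smooth dark-grey ceramic grinding pieces, a 15 mm cube with rounded edges, 13 g, in the shaker at the start; origin at its centre. Shaken out gently about 55 mm above the tray it lands some 15 mm ahead of the mouth, within about 20 mm
- piece3: one of the nine smooth dark-grey ceramic grinding pieces, a 15 mm cube with rounded edges, 13 g, in the shaker at the start; origin at its centre. Shaken out gently about 55 mm above the tray it lands some 15 mm ahead of the mouth, within about 20 mm
- piece4: one of the nine smooth dark-grey ceramic grinding pieces, a 15 mm cube with rounded edges, 13 g, in the shaker at the start; origin at its centre. Shaken out gently about 55 mm above the tray it lands some 15 mm ahead of the mouth, within about 20 mm
- piece5: one of the nine smooth dark-grey ceramic grinding pieces, a 15 mm cube with rounded edges, 13 g, in the shaker at the start; origin at its centre. Shaken out gently about 55 mm above the tray it lands some 15 mm ahead of the mouth, within about 20 mm
- piece6: one of the nine smooth dark-grey ceramic grinding pieces, a 15 mm cube with rounded edges, 13 g, in the shaker at the start; origin at its centre. Shaken out gently about 55 mm above the tray it lands some 15 mm ahead of the mouth, within about 20 mm
- piece7: one of the nine smooth dark-grey ceramic grinding pieces, a 15 mm cube with rounded edges, 13 g, in the shaker at the start; origin at its centre. Shaken out gently about 55 mm above the tray it lands some 15 mm ahead of the mouth, within about 20 mm
- piece8: one of the nine smooth dark-grey ceramic grinding pieces, a 15 mm cube with rounded edges, 13 g, in the shaker at the start; origin at its centre. Shaken out gently about 55 mm above the tray it lands some 15 mm ahead of the mouth, within about 20 mm
- beaker: empty glass beaker, 62 mm across, 85 mm high; a bystander; origin at the centre of its underside
- amber_bottle: amber glass bottle, 60 mm across, 150 mm high; a bystander; origin at the centre of its underside
- jar: white plastic jar, 52 mm across, 70 mm high; a bystander; origin at the centre of its underside
- spatula: steel spoon spatula 160 mm long, lying flat; a bystander; origin at the centre of its underside
Things that resemble listed ones, but are neither listed nor needed, are in the scene too. What is shaped like the shaker but pink or red is not meant.

How it is judged:
By the outcome, as a careful person would: the job done as asked, in the order asked, and still so for the second after the job is handed in, with the robot touching nothing.
It also fails if it takes over 72 s, if anything falls off the work surface, if the arm or the gripper's body presses on something with over 40 N, if the wrist force passes 120 N, or if a joint passes its speed limit or range.

## Robot

A 6-joint arm with a two-finger parallel gripper is mounted at the origin on the work surface. World frame = base frame: x ahead of the robot, y to its left, z up, the work surface at z = 0. Lengths are in m, angles in rad, forces in N, time in s.
With the tool pointing down it reaches from about 0.35 to 0.85 m from the base axis. Payload 8.1 kg.
Tool frame: the origin (TCP) lies at the very end of the fingers, on their centre line; the grasp point (between the pads) lies tcp_to_grasp behind it (tcp_to_grasp is the distance from the TCP to the grasp point, in m); z points along the fingers, y is the line along which they close (so a half turn about z gives the same grasp; the last joint's range is limited). The gripper opens to 93 mm and grips with 3 to 60 N. Pads are 15 mm wide; open, the fingers measure 128 mm over their backs; the gripper's body (75 mm by 188 mm) begins 65 mm behind the grasp point.
Start: joints at [1.078, 0.13, 1.488, -0, 1.523, -0.085], TCP at [0.238, 0.551, 0.219] pointing down, gripper open.
Joint ranges: [-2.96, 2.96], [-0.89, 2.26], [0.02, 2.5], [-1.34, 4.48], [0, 2.73], [-2.66, 2.66]. Speed limits (rad/s): [2.39, 2.39, 2.79, 3.14, 3.14, 3.14].

## Interface

Orientations are given as [roll, pitch, yaw] about the fixed x, y, z axes, in that order (R = Rz(yaw) Ry(pitch) Rx(roll)).
In Python, from station import * gives the robot as it stands.
- The arm moves only by the tool servo_tool, never from a script. Its argument "increments" is one flat list of numbers, 4 for each row, row after row: the shift along the tool's x, y, z in m, then the turn about the tool's z in rad. In form: [tx, ty, tz, turn, tx, ty, tz, turn, ...]. A call has 1 to 8 rows; each row is the pose to reach, as a shift and turn from the pose commanded when the call began, along the tool's axes at that moment; what a row does not reach only later rows make up. A row lasts 1/8 s, in which the tool goes at most 62.5 mm and 10.7 degrees, less where a joint would pass 70% of its speed; a pose out of reach is approached as far as the arm can. A call with a gripper value outside its range is refused whole. "grip" is the closure, from 0 (fully open) to 1 (shut), set as the call begins (left out, the last holds). The fingers move at their own pace and stop on an object; "force" is the grip in N (left out, the last holds). Time passes only in rows, so rows that repeat a pose let the fingers close. It gives the time, the measured TCP pose, the force, the opening and the grip force at its end, in the units of the state.
- sense(): the state, without advancing time (a new reading comes with each control period).
- capture(name): name is "side" or "top"; returns (picture, depth): 420x560x3 uint8, red, green, blue; 420x560 float32, m along the optical axis (not along the pixel's ray), 0 where there is no reading.
- camera_model(name): a dict with "vertical_fov" (degrees; the focal length in pixels is half the picture's height over the tangent of half this angle, whatever the lens; pixels are square), "cx", "cy" (the principal point, pixels), "world_to_cam" (4x4, takes a point from world to camera coordinates). Camera axes: x right, y up, looking along -z (the intrinsics and any distortion apply to the point x, -y, -z); pixel columns grow to the right and rows downward; lengths in m; the calibration is good to about 2 mm. A picture is of the moment at which its call begins. camera_model takes no time and is no camera call.
- close_job(): hands the job in; it is judged then, once.
The state is a dict: "time": time; "q": joint angles; "joint_vel": joint speeds; "tau": joint torques, N m; "ee_pos": TCP position; "tool_rot": TCP orientation; "ft_force": force on the tool from outside, world axes, zero at the start; "torque": the same for the moment, N m; "opening": opening from 0.0 (shut) to 1.0 (fully open); "finger_force": force on a finger pad.
Only numpy, scipy, OpenCV 4.12 (cv2) and the standard library are available. Lean on these libraries where they do the work, as an engineer would, in place of code of your own. Each camera call takes 0.05 s, during which the arm holds its last target. There are 200 camera calls.

## Working session

There is one attempt and no reset: what is moved stays moved. The work goes in short steps, Python scripts to look and compute and a tool call to move; the robot and the scene stay as the last step left them, time stands still between calls to the robot, and variables do not carry over. Pictures are saved under pics/ and viewed, at most 10 in all, crops included, and the job is handed in when it is done.

Besides the shell and the picture viewer there is one more tool, called after "Emit:" by a JSON object that holds its "name" and its "arguments". servo_tool: Moves the arm, as the interface text tells. Its arguments: {"type":"object","properties":{"increments":{"type":"array"},"grip":{"type":"number"},"force":{"type":"number"}},"required":["increments"]}

```bash
mkdir -p pics; ls; python3 - <<'E'
from station import *
import cv2,numpy as np
s=sense();print({k:np.round(v,3) for k,v in s.items()})
for n in("side","top"):
    p,d=capture(n);np.savez(""+n+".npz",p=p,d=d);cv2.imwrite(f"pics/{n}0.png",p[...,::-1])
    m=camera_model(n);print({k:(np.round(v,4).tolist() if not isinstance(v,str) else v) for k,v in m.items()})
E
```

```text
pics
{'time': np.float64(0.0), 'q': array([ 1.078,  0.131,  1.489,  0.   ,  1.523, -0.085]), 'joint_vel': array([ 0.001, -0.   ,  0.   ,  0.001, -0.002, -0.001]), 'tau': array([ 1.0000e-03, -5.5985e+01, -4.9175e+01,  7.7000e-02,  3.6000e-02,
       -0.0000e+00]), 'ee_pos': array([0.238, 0.55 , 0.218]), 'tool_rot': array([-3.14 , -0.   ,  2.734]), 'ft_force': array([ 0.77 , -0.026,  0.219]), 'torque': array([0.018, 0.   , 0.039]), 'finger_force': np.float64(0.0), 'opening': np.float64(0.998)}
{'vertical_fov': 52.9599, 'cx': 281.5368, 'cy': 213.1802, 'world_to_cam': [[-0.9628, -0.2703, -0.0037, 0.512], [0.1593, -0.5781, 0.8003, -0.2337], [-0.2185, 0.7699, 0.5996, -0.6472], [0.0, 0.0, 0.0, 1.0]]}
{'vertical_fov': 48.7658, 'cx': 279.968, 'cy': 213.2646, 'world_to_cam': [[-0.0041, -0.9998, -0.0183, -0.0994], [0.9856, -0.0071, 0.169, -0.5923], [-0.1691, -0.0173, 0.9854, -0.8086], [0.0, 0.0, 0.0, 1.0]]}
```

View pics/side0.png

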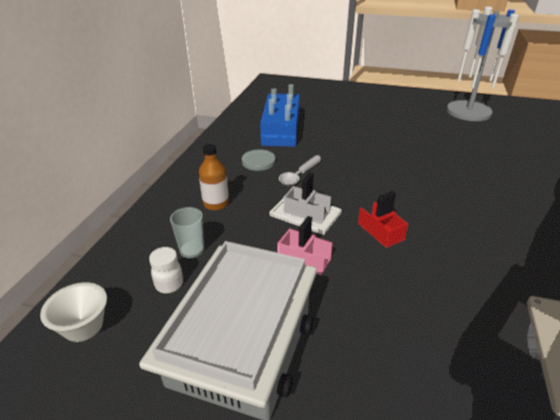

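View pics/top0.png

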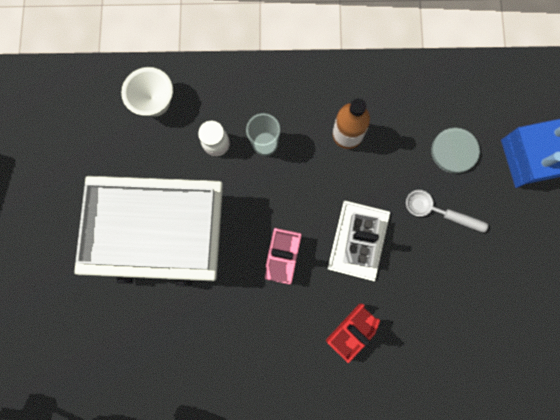

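```bash
python3 -c "
import station
print([n for n in dir(station) if not n.startswith('_')]); print(getattr(station,'tcp_to_grasp',None))"
```

```text
['Unreachable', 'camera_model', 'capture', 'close_job', 'sense', 'tcp_to_grasp']
0.0188
```

```bash
cat > h.py <<'E'
from station import *
import cv2,numpy as np
def cast(name,uv,z):
    "pixels -> world points on the plane z"
    m=camera_model(name);W=np.array(m["world_to_cam"]);f=210/np.tan(np.radians(m["vertical_fov"]/2))
    uv=np.atleast_2d(np.asarray(uv,float));R,t=W[:3,:3],W[:3,3]
    d=np.c_[(uv[:,0]-m["cx"])/f,-(uv[:,1]-m["cy"])/f,-np.ones(len(uv))]@R
    c=-R.T@t
    return c+d*((z-c[2])/d[:,2])[:,None]
def cloud(name,d):
    m=camera_model(name);W=np.array(m["world_to_cam"]);f=210/np.tan(np.radians(m["vertical_fov"]/2))
    v,u=np.mgrid[:420,:560]
    P=np.stack([(u-m["cx"])/f*d,-(v-m["cy"])/f*d,-d],-1)
    return (P-W[:3,3])@W[:3,:3]
def rect(P):
    (c,s,a)=cv2.minAreaRect(P[:,:2].astype(np.float32)); return np.round(c,4),np.round(s,4),round(a,2)
E
python3 - <<'E'
from h import *
z=np.load("top.npz");p,d=z["p"],z["d"]
C=cloud("top",d);h=C[...,2]
print("bench",np.median(h[300:400,100:300]))
u,v=np.meshgrid(range(560),range(420))
box=lambda a,b,c,e:(u>a)&(u<c)&(v>b)&(v<e)
g=p.min(-1)
# dish: white rim at 10mm
b=box(315,190,400,290)
m=b&(p.astype(int).max(-1)-g<40)&(g>110)
k,_=cv2.findContours(m.astype(np.uint8),0,2);k=max(k,key=cv2.contourArea)[:,0]
print("dish@.01",rect(cast("top",k,.01)))
m=b&(h>.07)&(g<60);print("tab",m.sum(),h[m].max(),rect(cast("top",np.argwhere(m)[:,::-1],.096)))
m=b&(h>.03)&(h<.05);print("walls depth",m.sum(),rect(C[m]))
b=box(60,165,235,290);m=b&(h>.08)&(h<.105);print("plate",rect(C[m]),np.median(h[m]))
m=b&(h>.113)&(h<.13);print("tray rim",rect(C[m]),m.sum())
for n,(a,bb) in dict(pink=(284,256),red=(354,333),jar=(213,138),beaker=(263,133),amber=(357,106)).items():
    print(n,C[bb,a].round(3))
crop=cv2.resize(p[185:295,310:410],None,fx=5,fy=5,interpolation=2);cv2.imwrite("pics/crop1.png",crop[...,::-1])
E
```

```text
bench 0.000624969105211811
dish@.01 (array([ 0.5461, -0.2521]), array([0.0934, 0.1392]), 75.39)
tab 210 0.8951244915841597 (array([ 0.5303, -0.2363]), array([0.1411, 0.1495]), 88.82)
walls depth 359 (array([ 0.5439, -0.253 ]), array([0.0503, 0.0929]), 78.45)
plate (array([0.5614, 0.1263]), array([0.2445, 0.1753]), 87.18) 0.10095379545707717
tray rim (array([0.5614, 0.1276]), array([0.2241, 0.1385]), 87.13) 1029
pink [ 0.509 -0.11   0.095]
red [ 0.38  -0.226  0.097]
jar [0.731 0.021 0.071]
beaker [ 0.763 -0.068  0.005]
amber [ 0.758 -0.236  0.149]
```

View pics/crop1.png

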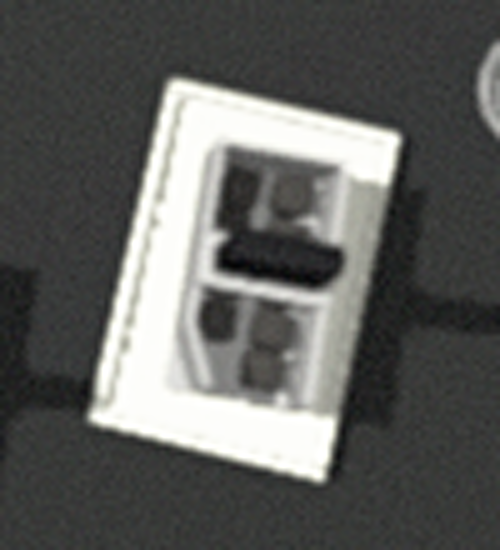

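```bash
python3 - <<'E'
from h import *
for n,bx in(("top",(340,205,395,270)),("side",(285,165,330,215))):
    z=np.load(n+".npz");p,d=z["p"],z["d"];C=cloud(n,d)
    u,v=np.meshgrid(range(560),range(420));a,b,c,e=bx
    b=(u>a)&(u<c)&(v>b)&(v<e)&(d>0)
    m=b&(p.max(-1)<50)&(C[...,2]>.06)&(C[...,2]<.11)
    Q=C[m];print(n,m.sum(),"tab all",rect(Q),Q[:,2].min(),Q[:,2].max())
    t=Q[Q[:,2]>.085];print(" top part",rect(t),np.median(t,0).round(4))
    w=C[b&(C[...,2]>.036)&(C[...,2]<.05)];print(" walls",rect(w))
E
```

```text
top 173 tab all (array([ 0.5437, -0.2518]), array([0.0384, 0.0117]), 78.7) 0.07544397424324147 0.10372324402157784
 top part (array([ 0.5437, -0.2518]), array([0.0384, 0.0116]), 78.61) [ 0.5423 -0.2518  0.0997]
 walls (array([ 0.5439, -0.253 ]), array([0.0503, 0.0929]), 78.45)
side 205 tab all (array([ 0.544 , -0.2506]), array([0.0413, 0.0115]), 77.94) 0.06018182725517309 0.10136351331025496
 top part (array([ 0.544 , -0.2506]), array([0.0413, 0.0115]), 77.94) [ 0.5431 -0.2455  0.0972]
 walls (array([ 0.5458, -0.2522]), array([0.0539, 0.0923]), 79.1)
```

Emit:
{"name": "servo_tool", "arguments": {"increments": [-0.3,-0.31,0,1.367,-0.3,-0.31,0,1.367,-0.3,-0.31,0,1.367,-0.3,-0.31,0,1.367,-0.3,-0.31,0,1.367,-0.3,-0.31,0,1.367,-0.3,-0.31,0,1.367,-0.3,-0.31,0,1.367], "grip": 0}}

```text
time: 1.1
ee_pos: [0.3914, 0.1435, 0.2184]
tool_rot: [3.141, 0.001, 1.357]
ft_force: [0.3, 0.1, 0.5]
opening: 0.999
finger_force: 0.0
```

```bash
cat >> h.py <<'E'
def to(x,y,z,yaw):
    "shift in tool axes and turn that bring the TCP from the sensed pose to a world pose"
    from scipy.spatial.transform import Rotation as R
    s=sense();r=s["tool_rot"];M=R.from_euler("xyz",r).as_matrix()
    print("t",round(float(s["time"]),2),"pos",np.round(s["ee_pos"],4),"rot",np.round(r,3),"q",np.round(s["q"],2),"op",round(float(s["opening"]),3),"ff",round(float(s["finger_force"]),1))
    print("inc",np.round(M.T@(np.array([x,y,z])-s["ee_pos"]),4),"turn",round((r[2]-yaw+np.pi)%(2*np.pi)-np.pi,3))
E
python3 -c "
from h import *
to(.544,-.252,.2,1.367)"
```

```text
t 1.1 pos [0.3914 0.1435 0.2184] rot [3.141e+00 1.000e-03 1.357e+00] q [ 0.23 -0.39  1.96 -0.    1.57  0.44] op 0.999 ff 0.0
inc [-0.354   0.2332  0.0188] turn -0.01
```

Emit:
{"name": "servo_tool", "arguments": {"increments": [-0.354,0.233,0.02,0,-0.354,0.233,0.02,0,-0.354,0.233,0.02,0,-0.354,0.233,0.02,0,-0.354,0.233,0.02,0,-0.354,0.233,0.02,0,-0.354,0.233,0.02,0,-0.354,0.233,0.02,0]}}

```text
time: 2.1
ee_pos: [0.5464, -0.2495, 0.1967]
tool_rot: [-3.139, -0.0, 1.363]
ft_force: [0.3, 0.2, 0.6]
opening: 0.999
finger_force: 0.0
```

```bash
python3 -c "
from h import *
to(.544,-.252,.061,1.367)
p,d=capture('side');cv2.imwrite('pics/s1.png',cv2.resize(p[60:260,200:440],None,fx=3,fy=3)[...,::-1])"
```

```text
t 2.1 pos [ 0.5464 -0.2495  0.1967] rot [-3.139 -0.     1.363] q [-0.51  0.15  1.51 -0.    1.49 -0.31] op 0.999 ff 0.0
inc [-0.003  -0.0015  0.1357] turn -0.004
```

View pics/s1.png

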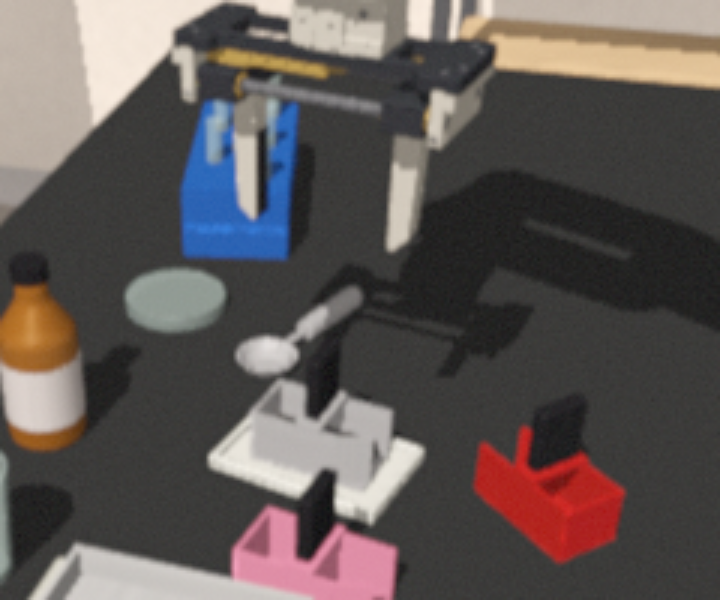

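Emit:
{"name": "servo_tool", "arguments": {"increments": [-0.002,-0.001,0.05,0,-0.002,-0.001,0.1,0,-0.002,-0.001,0.125,0,-0.002,-0.001,0.136,0,-0.002,-0.001,0.136,0,-0.002,-0.001,0.136,0]}}

```text
time: 2.9
ee_pos: [0.5466, -0.2486, 0.0646]
tool_rot: [3.139, 0.001, 1.367]
ft_force: [-0.2, -0.6, -0.3]
opening: 1.003
finger_force: 0.0
```

Emit:
{"name": "servo_tool", "arguments": {"increments": [0,0,0,0,0,0,0,0,0,0,0,0,0,0,0,0,0,0,0,0,0,0,0,0,0,0,0,0,0,0,0,0], "grip": 1, "force": 40}}

```text
time: 3.9
ee_pos: [0.5454, -0.2484, 0.0626]
tool_rot: [-3.142, 0.0, 1.367]
ft_force: [-0.4, -0.3, -0.1]
opening: 0.187
finger_force: 0.0
```

Emit:
{"name": "servo_tool", "arguments": {"increments": [0,0,0,0,0,0,0,0,0,0,0,0,0,0,0,0], "force": 50}}

```text
time: 4.4
ee_pos: [0.5455, -0.2484, 0.0626]
tool_rot: [3.141, 0.0, 1.367]
ft_force: [1.0, 0.4, -0.1]
opening: 0.125
finger_force: 50.0
```

Emit:
{"name": "servo_tool", "arguments": {"increments": [0,0,-0.01,0,0,0,-0.03,0,0,0,-0.06,0,0,0,-0.1,0,0,0,-0.13,0,0,0,-0.145,0,0,0,-0.15,0,0,0,-0.15,0]}}

```text
time: 5.4
ee_pos: [0.5451, -0.2482, 0.2119]
tool_rot: [-3.141, -0.0, 1.367]
ft_force: [-0.6, 1.0, -2.9]
opening: 0.124
finger_force: 50.0
```

```bash
python3 -c "
from h import *
to(.61,.05,.210,1.521)
p,d=capture('side');cv2.imwrite('pics/s2.png',cv2.resize(p[80:280,220:400],None,fx=3,fy=3)[...,::-1])"
```

```text
t 5.4 pos [ 0.5451 -0.2482  0.2119] rot [-3.141 -0.     1.367] q [-0.51  0.13  1.5   0.    1.51 -0.31] op 0.124 ff 50.0
inc [0.3052 0.0031 0.002 ] turn -0.154
```

View pics/s2.png

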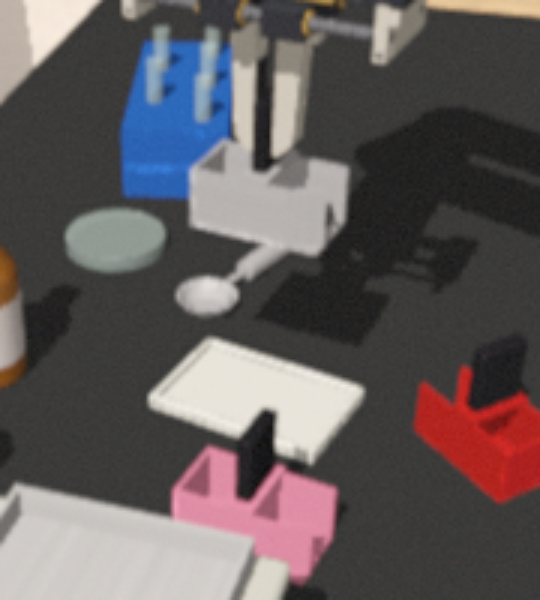

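Emit:
{"name": "servo_tool", "arguments": {"increments": [0.01,0.001,0,0,0.035,0.005,0,-0.02,0.08,0.012,0,-0.04,0.135,0.021,0,-0.07,0.195,0.031,0,-0.1,0.25,0.04,0,-0.13,0.295,0.047,0,-0.15,0.32,0.051,0,-0.154]}}

```text
time: 6.45
ee_pos: [0.66, 0.0578, 0.2114]
tool_rot: [-3.14, -0.0, 1.523]
ft_force: [0.1, -0.4, -2.8]
opening: 0.125
finger_force: 50.0
```

```bash
python3 -c "
from h import *
to(.66,.055,.210,1.521)
t,_=capture('top');s,_=capture('side')
a=cv2.resize(t[150:300,60:260],None,fx=2,fy=2);b=cv2.resize(s[180:400,140:340],None,fx=2,fy=2)
b=cv2.copyMakeBorder(b,0,0,0,0,0);a=cv2.copyMakeBorder(a,0,b.shape[0]-a.shape[0],0,0,0)
cv2.imwrite('pics/c3.png',np.hstack([a,b])[...,::-1])"
```

```text
t 6.45 pos [0.66   0.0578 0.2114] rot [-3.14  -0.     1.523] q [0.01 0.3  1.3  0.   1.54 0.06] op 0.125 ff 50.0
inc [-0.0028  0.0001  0.0014] turn 0.002
```

View pics/c3.png

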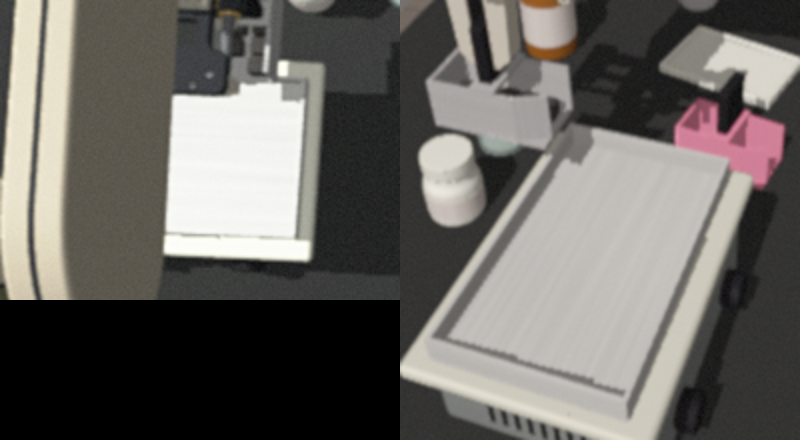

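Emit:
{"name": "servo_tool", "arguments": {"increments": [-0.003,0.008,0,0,-0.003,0.024,0,0,-0.003,0.036,0,0,-0.003,0.04,0,0,-0.003,0.03,0,0,-0.003,0.008,0,0,-0.003,-0.032,0,0,-0.003,-0.032,0,0]}}

```text
time: 7.55
ee_pos: [0.6243, 0.0533, 0.2116]
tool_rot: [-3.138, 0.0, 1.521]
ft_force: [0.9, 0.9, -3.3]
opening: 0.126
finger_force: 50.0
```

```bash
cat > look.py <<'E'
from h import *
import sys
T=np.array([.5614,.127]);a=np.radians(-2.85);X=np.array([np.cos(a),np.sin(a)]);Y=np.array([-X[1],X[0]])
def w(lx,ly,z): 
    q=T+lx*X+ly*Y; return np.array([q[0],q[1],z,1])
def proj(P,n="side"):
    m=camera_model(n);c=m["world_to_cam"]@P;f=210/np.tan(np.radians(m["vertical_fov"]/2))
    return [m["cx"]-f*c[0]/c[2], m["cy"]+f*c[1]/c[2]]
to(.66,.055,.210,1.521)
p,d=capture("side");C=cloud("side",d)
L=np.stack([(C[...,:2]-T)@X,(C[...,:2]-T)@Y],-1)
inside=(abs(L[...,0])<.064)&(abs(L[...,1])<.106)&(C[...,2]>.095)&(C[...,2]<.14)&(d>0)
tray=np.median(p.max(-1)[inside&(C[...,2]<.105)]) if inside.any() else 0
m=(inside&(p.max(-1)<.55*tray)).astype(np.uint8)
n,lab,st,ce=cv2.connectedComponentsWithStats(m)
print("tray grey",tray,"dark px",m.sum())
for i in range(1,n):
    if st[i,4]<12: continue
    k=lab==i;h=C[k][:,2]
    print("area",st[i,4],"px",ce[i].round(0),"local mm",(np.median(L[k],0)*1000).round(0),"ext",((np.percentile(L[k],95,0)-np.percentile(L[k],5,0))*1000).round(0),"ztop",h.max().round(3))
cv2.imwrite("pics/last.png",cv2.resize(p[180:400,140:340],None,fx=3,fy=3)[...,::-1][:600])
E
python3 look.py
```

```text
t 7.55 pos [0.6243 0.0533 0.2116] rot [-3.138  0.     1.521] q [ 0.    0.21  1.41 -0.    1.52  0.05] op 0.126 ff 50.0
inc [0.0035 0.0356 0.0015] turn -0.0
tray grey 194.0 dark px 0
```

Emit:
{"name": "servo_tool", "arguments": {"increments": [0.002,0.015,0,0,0.002,0.04,0,0,0.002,0.046,0,0,0.002,0.032,0,0,0.002,0.003,0,0,0.002,-0.04,0,0,0.002,-0.015,0,0,0.002,-0.005,0,0]}}

```text
time: 8.6
ee_pos: [0.6236, 0.0554, 0.2133]
tool_rot: [3.14, 0.0, 1.521]
ft_force: [0.8, 1.0, -2.5]
opening: 0.127
finger_force: 50.0
```

```bash
python3 look.py
```

```text
t 8.6 pos [0.6236 0.0554 0.2133] rot [3.14  0.    1.521] q [ 0.01  0.2   1.42 -0.    1.52  0.06] op 0.127 ff 50.0
inc [0.0015 0.0363 0.0033] turn -0.0
tray grey 194.0 dark px 175
area 97 px [257. 267.] local mm [  0. -75.] ext [14. 14.] ztop 0.117
area 78 px [290. 278.] local mm [-56. -68.] ext [10. 11.] ztop 0.117
```

Emit:
{"name": "servo_tool", "arguments": {"increments": [0.02,0.015,0,0,0.05,0.04,0,0,0.067,0.046,0,0,0.07,0.032,0,0,0.07,0.003,0,0,0.07,-0.04,0,0,0.07,-0.015,0,0,0.07,-0.005,0,0]}}

```text
time: 9.65
ee_pos: [0.6224, 0.1256, 0.2133]
tool_rot: [3.14, 0.0, 1.521]
ft_force: [0.3, 0.1, -2.1]
opening: 0.128
finger_force: 50.0
```

```bash
python3 look.py
```

```text
t 9.65 pos [0.6224 0.1256 0.2133] rot [3.14  0.    1.521] q [ 0.12  0.23  1.39 -0.    1.52  0.17] op 0.128 ff 50.0
inc [-0.0686  0.0411  0.0034] turn -0.0
tray grey 193.0 dark px 468
area 128 px [255. 267.] local mm [  2. -75.] ext [21. 28.] ztop 0.118
area 78 px [290. 278.] local mm [-57. -68.] ext [10. 12.] ztop 0.116
area 249 px [269. 305.] local mm [-44.  -9.] ext [26. 33.] ztop 0.118
```

View pics/last.png

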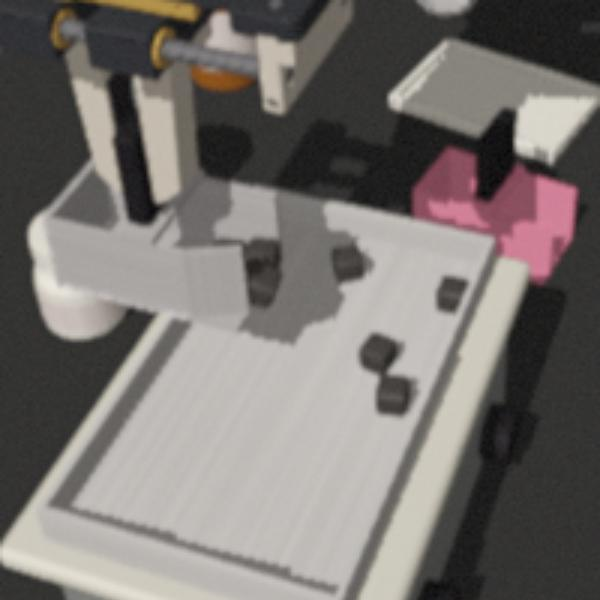

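```bash
python3 - <<'E'
from look import *
for u,v in((227,265),(227,270),(227,276),(226,278),(256,267)): print(u,v,p[v,u],C[v,u].round(3),(L[v,u]*1000).round(0))
E
```

```text
t 9.7 pos [0.6237 0.1254 0.2135] rot [ 3.139 -0.     1.52 ] q [ 0.12  0.23  1.39 -0.    1.52  0.17] op 0.125 ff 50.0
inc [-0.0685  0.0398  0.0036] turn -0.001
tray grey 193.0 dark px 467
area 122 px [255. 267.] local mm [  2. -75.] ext [20. 23.] ztop 0.117
area 78 px [290. 278.] local mm [-56. -69.] ext [10. 12.] ztop 0.118
area 251 px [268. 305.] local mm [-43.  -9.] ext [27. 33.] ztop 0.118
227 265 [50 49 46] [0.577 0.116 0.171] [ 16. -11.]
227 270 [70 66 63] [0.573 0.125 0.172] [12. -1.]
227 276 [72 66 65] [0.571 0.132 0.168] [9. 6.]
226 278 [66 62 58] [0.571 0.135 0.167] [9. 9.]
256 267 [79 73 70] [0.558 0.054 0.115] [ -0. -73.]
```

Emit:
{"name": "servo_tool", "arguments": {"increments": [0.012,0,0,0,0.036,0,0,0,0.06,0,0,0,0.074,0,0,0,0.077,0,0,0,0.077,-0.013,0,0,0.077,-0.041,0,0,0.077,-0.03,0,0]}}

```text
time: 10.75
ee_pos: [0.5937, 0.204, 0.2121]
tool_rot: [-3.14, 0.001, 1.522]
ft_force: [0.5, -0.3, -2.8]
opening: 0.125
finger_force: 50.0
```

```bash
python3 look.py
```

```text
t 10.75 pos [0.5937 0.204  0.2121] rot [-3.140e+00  1.000e-03  1.522e+00] q [ 0.25  0.21  1.41 -0.    1.52  0.3 ] op 0.125 ff 50.0
inc [-0.1455  0.0736  0.0021] turn 0.001
tray grey 188.0 dark px 728
area 134 px [256. 267.] local mm [  2. -75.] ext [20. 29.] ztop 0.117
area 111 px [290. 277.] local mm [-56. -69.] ext [13. 28.] ztop 0.116
area 246 px [268. 305.] local mm [-43.  -9.] ext [27. 32.] ztop 0.117
area 164 px [248. 305.] local mm [-16.   1.] ext [18. 24.] ztop 0.118
area 65 px [245. 336.] local mm [-42.  68.] ext [14. 13.] ztop 0.14
```

```bash
python3 look.py | tail -6
```

```text
tray grey 189.0 dark px 811
area 133 px [256. 267.] local mm [  2. -75.] ext [19. 30.] ztop 0.117
area 108 px [290. 278.] local mm [-56. -69.] ext [12. 26.] ztop 0.117
area 247 px [268. 305.] local mm [-44.  -8.] ext [27. 33.] ztop 0.117
area 161 px [248. 305.] local mm [-16.   1.] ext [17. 23.] ztop 0.118
area 162 px [249. 341.] local mm [-41.  59.] ext [12. 15.] ztop 0.119
```

View pics/last.png

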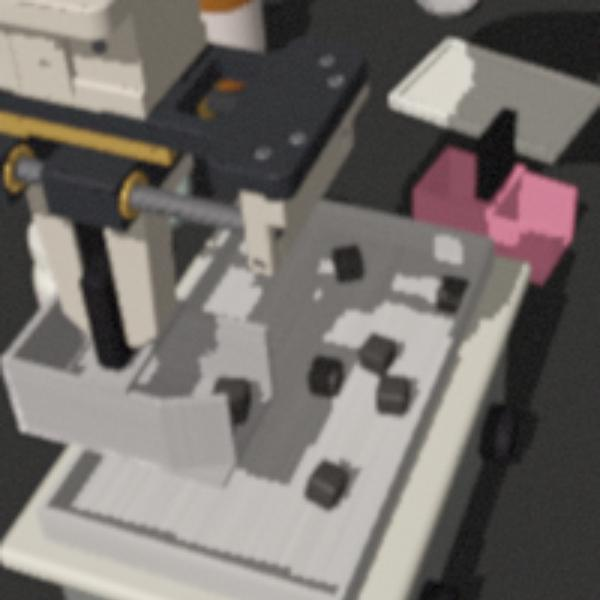

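Emit:
{"name": "servo_tool", "arguments": {"increments": [0.003,0.006,0,0,0.006,0.018,0,0,0.01,0.036,0,0,0.012,0.054,0,0,0.012,0.064,0,0,0.012,0.052,0,0,0.012,0.022,0,0,0.012,0.036,0,0]}}

```text
time: 11.85
ee_pos: [0.6295, 0.2145, 0.2114]
tool_rot: [-3.138, 0.001, 1.522]
ft_force: [0.2, -0.7, -2.4]
opening: 0.127
finger_force: 50.0
```

```bash
python3 look.py
```

```text
t 11.85 pos [0.6295 0.2145 0.2114] rot [-3.138e+00  1.000e-03  1.522e+00] q [0.25 0.31 1.29 0.   1.54 0.3 ] op 0.127 ff 50.0
inc [-0.1578  0.0382  0.0014] turn 0.001
tray grey 188.0 dark px 747
area 128 px [256. 267.] local mm [  2. -75.] ext [19. 28.] ztop 0.117
area 91 px [289. 277.] local mm [-55. -69.] ext [12. 13.] ztop 0.117
area 250 px [268. 304.] local mm [-42. -15.] ext [27. 34.] ztop 0.117
area 120 px [249. 305.] local mm [-18.   1.] ext [12. 13.] ztop 0.117
area 152 px [247. 338.] local mm [-37.  52.] ext [13. 14.] ztop 0.117
```

Emit:
{"name": "servo_tool", "arguments": {"increments": [0,0.005,0,0,0,0.016,0,0,0,0.032,0,0,0,0.048,0,0,0,0.062,0,0,0,0.07,0,0,0,0.072,0,0,0,0.072,0,0]}}

```text
time: 12.9
ee_pos: [0.704, 0.2107, 0.2125]
tool_rot: [-3.141, -0.0, 1.521]
ft_force: [0.2, 0.6, -2.5]
opening: 0.124
finger_force: 50.0
```

```bash
python3 look.py
```

```text
t 12.9 pos [0.704  0.2107 0.2125] rot [-3.141 -0.     1.521] q [0.22 0.51 1.05 0.   1.59 0.27] op 0.124 ff 50.0
inc [-0.1577 -0.0362  0.0025] turn -0.0
tray grey 194.0 dark px 700
area 97 px [256. 267.] local mm [  1. -74.] ext [13. 15.] ztop 0.117
area 79 px [290. 278.] local mm [-56. -68.] ext [10. 12.] ztop 0.117
area 247 px [268. 305.] local mm [-43.  -8.] ext [27. 32.] ztop 0.117
area 121 px [249. 305.] local mm [-18.   1.] ext [12. 13.] ztop 0.117
area 156 px [247. 338.] local mm [-37.  53.] ext [13. 13.] ztop 0.117
```

View pics/last.png

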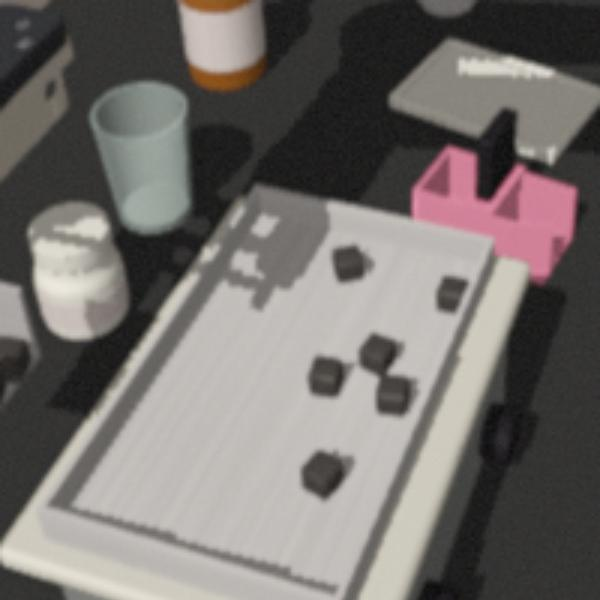

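Emit:
{"name": "servo_tool", "arguments": {"increments": [-0.002,-0.006,0,0,-0.004,-0.02,0,0,-0.004,-0.042,0,0,-0.004,-0.077,0,0,-0.004,-0.054,0,0,-0.004,-0.042,0,0,-0.004,-0.04,0,0,-0.004,-0.04,0,0]}}

```text
time: 13.95
ee_pos: [0.6635, 0.2087, 0.2128]
tool_rot: [-3.141, -0.0, 1.521]
ft_force: [0.5, 0.2, -2.4]
opening: 0.123
finger_force: 50.0
```

```bash
python3 look.py
```

```text
t 13.95 pos [0.6635 0.2087 0.2128] rot [-3.141 -0.     1.521] q [0.23 0.39 1.19 0.   1.56 0.28] op 0.123 ff 50.0
inc [-0.1537  0.0041  0.0028] turn -0.0
tray grey 192.0 dark px 1055
area 137 px [256. 268.] local mm [  2. -75.] ext [17. 27.] ztop 0.117
area 79 px [290. 278.] local mm [-56. -69.] ext [10. 11.] ztop 0.117
area 249 px [268. 305.] local mm [-43.  -8.] ext [27. 32.] ztop 0.117
area 121 px [249. 305.] local mm [-18.   1.] ext [12. 13.] ztop 0.116
area 149 px [225. 334.] local mm [-7. 56.] ext [14. 14.] ztop 0.117
area 156 px [247. 338.] local mm [-37.  53.] ext [13. 13.] ztop 0.117
area 164 px [213. 350.] local mm [-2. 84.] ext [13. 14.] ztop 0.118
```

Emit:
{"name": "servo_tool", "arguments": {"increments": [-0.008,0.003,0,0,-0.025,0.009,0,0,-0.052,0.02,0,0,-0.08,0.031,0,0,-0.106,0.041,0,0,-0.122,0.047,0,0,-0.13,0.05,0,0,-0.13,0.05,0,0]}}

```text
time: 15.0
ee_pos: [0.7074, 0.076, 0.2126]
tool_rot: [-3.142, -0.0, 1.52]
ft_force: [-0.4, 0.2, -0.9]
opening: 0.127
finger_force: 50.0
```

Emit:
{"name": "servo_tool", "arguments": {"increments": [0,-0.006,0,0,0,-0.02,0,0,0,-0.042,0,0,0,-0.073,0,0,0,-0.05,0,0,0,-0.038,0,0,0,-0.036,0,0,0,-0.036,0,0]}}

```text
time: 16.0
ee_pos: [0.671, 0.0788, 0.2126]
tool_rot: [-3.141, -0.0, 1.522]
ft_force: [0.3, -0.8, -2.3]
opening: 0.127
finger_force: 50.0
```

```bash
python3 look.py
```

```text
t 16.0 pos [0.671  0.0788 0.2126] rot [-3.141 -0.     1.522] q [0.04 0.34 1.26 0.   1.54 0.09] op 0.127 ff 50.0
inc [-0.0243 -0.0098  0.0026] turn 0.001
tray grey 193.0 dark px 1019
area 100 px [256. 267.] local mm [  1. -74.] ext [13. 14.] ztop 0.117
area 79 px [290. 278.] local mm [-56. -69.] ext [10. 12.] ztop 0.118
area 248 px [268. 305.] local mm [-44.  -8.] ext [27. 33.] ztop 0.117
area 121 px [249. 305.] local mm [-17.   1.] ext [12. 12.] ztop 0.117
area 150 px [225. 334.] local mm [-7. 56.] ext [14. 14.] ztop 0.117
area 157 px [247. 338.] local mm [-37.  53.] ext [13. 13.] ztop 0.117
area 164 px [213. 350.] local mm [-2. 84.] ext [12. 14.] ztop 0.117
```

Emit:
{"name": "servo_tool", "arguments": {"increments": [0,0.01,0,0,0,0.026,0,0,0,0.036,0,0,0,0.028,0,0,0,0.003,0,0,0,-0.038,0,0,0,-0.005,0,0,0,0.005,0,0]}}

```text
time: 17.05
ee_pos: [0.6761, 0.0778, 0.2128]
tool_rot: [3.141, 0.0, 1.521]
ft_force: [0.4, 0.3, -1.6]
opening: 0.125
finger_force: 50.0
```

```bash
cat >> look.py <<'E'
m=((C[...,2]>.15)&(C[...,2]<.18)&(abs(L[...,0])<.12)&(abs(L[...,1])<.13)&(p.max(-1)<85)&(d>0)).astype(np.uint8)
n,lab,st,ce=cv2.connectedComponentsWithStats(m)
for i in range(1,n):
    if st[i,4]>12: print("high dark",st[i,4],ce[i].round(0),(np.median(L[lab==i],0)*1000).round(0),np.median(C[lab==i][:,2]).round(3))
E
python3 look.py
```

```text
t 17.05 pos [0.6761 0.0778 0.2128] rot [3.141 0.    1.521] q [ 0.04  0.35  1.24 -0.    1.55  0.09] op 0.125 ff 50.0
inc [-0.0236 -0.015   0.0028] turn -0.0
tray grey 193.0 dark px 1123
area 100 px [256. 267.] local mm [  1. -74.] ext [13. 16.] ztop 0.117
area 104 px [245. 278.] local mm [  8. -47.] ext [12. 14.] ztop 0.117
area 77 px [290. 278.] local mm [-57. -68.] ext [10. 12.] ztop 0.117
area 250 px [268. 305.] local mm [-43.  -8.] ext [27. 32.] ztop 0.117
area 123 px [248. 305.] local mm [-17.   1.] ext [12. 13.] ztop 0.117
area 151 px [225. 334.] local mm [-7. 56.] ext [14. 15.] ztop 0.117
area 157 px [247. 338.] local mm [-37.  53.] ext [14. 14.] ztop 0.118
area 161 px [213. 350.] local mm [-2. 84.] ext [13. 14.] ztop 0.117
```

```bash
python3 -c "
from h import *
to(.5453,-.2485,.2126,1.367)"
```

```text
t 17.1 pos [0.6776 0.0777 0.2133] rot [ 3.14  -0.     1.521] q [ 0.04  0.35  1.24 -0.    1.55  0.09] op 0.122 ff 50.0
inc [-0.3325 -0.1157  0.0004] turn 0.154
```

Emit:
{"name": "servo_tool", "arguments": {"increments": [-0.02,-0.007,0,0.01,-0.06,-0.021,0,0.03,-0.115,-0.04,0,0.06,-0.17,-0.059,0,0.09,-0.225,-0.078,0,0.12,-0.28,-0.097,0,0.14,-0.32,-0.111,0,0.154,-0.332,-0.116,0,0.154]}}

```text
time: 18.1
ee_pos: [0.5424, -0.2511, 0.2133]
tool_rot: [3.141, 0.001, 1.363]
ft_force: [0.0, 0.4, -1.9]
opening: 0.122
finger_force: 50.0
```

Emit:
{"name": "servo_tool", "arguments": {"increments": [0,0,0,0,0,0,0.02,0,0,0,0.05,0]}}

```text
time: 18.48
ee_pos: [0.5451, -0.2467, 0.162]
tool_rot: [3.14, 0.0, 1.369]
ft_force: [0.1, -1.0, -2.4]
opening: 0.122
finger_force: 50.0
```

```bash
python3 -c "
from h import *
to(.5453,-.2485,.0632,1.367)"; python3 look.py | tail -9
```

```text
t 18.48 pos [ 0.5451 -0.2467  0.162 ] rot [3.14  0.    1.369] q [-0.51  0.16  1.56  0.    1.42 -0.31] op 0.122 ff 50.0
inc [-0.0017  0.0004  0.0988] turn 0.002
tray grey 204.0 dark px 1104
area 99 px [256. 268.] local mm [  1. -74.] ext [13. 16.] ztop 0.117
area 103 px [245. 278.] local mm [  7. -46.] ext [12. 15.] ztop 0.117
area 77 px [290. 278.] local mm [-57. -69.] ext [10. 12.] ztop 0.117
area 242 px [268. 305.] local mm [-44.  -8.] ext [27. 32.] ztop 0.117
area 120 px [249. 305.] local mm [-18.   1.] ext [12. 13.] ztop 0.117
area 147 px [225. 334.] local mm [-7. 56.] ext [14. 14.] ztop 0.117
area 156 px [247. 338.] local mm [-37.  52.] ext [13. 14.] ztop 0.117
area 160 px [213. 350.] local mm [-2. 84.] ext [13. 14.] ztop 0.118
```

Emit:
{"name": "servo_tool", "arguments": {"increments": [-0.002,0,0.03,0,-0.002,0,0.06,0,-0.002,0,0.08,0,-0.002,0,0.09,0,-0.002,0,0.095,0,-0.002,0,0.097,0,-0.002,0,0.098,0,-0.002,0,0.099,0]}}

```text
time: 19.52
ee_pos: [0.544, -0.2502, 0.0644]
tool_rot: [3.14, 0.0, 1.367]
ft_force: [-0.1, 0.2, -1.6]
opening: 0.127
finger_force: 50.0
```

Emit:
{"name": "servo_tool", "arguments": {"increments": [0,0,0,0,0,0,0,0]}}

```text
time: 19.77
ee_pos: [0.5436, -0.2499, 0.0638]
tool_rot: [3.141, 0.0, 1.367]
ft_force: [-0.2, -0.6, -1.6]
opening: 0.123
finger_force: 50.0
```

Emit:
{"name": "servo_tool", "arguments": {"increments": [0,0,0.001,0,0,0,0.002,0,0,0,0.002,0,0,0,0.002,0]}}

```text
time: 20.27
ee_pos: [0.5437, -0.25, 0.0626]
tool_rot: [3.141, 0.0, 1.367]
ft_force: [-2.7, 1.6, 5.7]
opening: 0.128
finger_force: 50.0
```

Emit:
{"name": "servo_tool", "arguments": {"increments": [0,0,0,0,0,0,0,0,0,0,0,0,0,0,0,0,0,0,0,0,0,0,0,0,0,0,0,0,0,0,0,0], "grip": 0}}

```text
time: 21.28
ee_pos: [0.5436, -0.2498, 0.0616]
tool_rot: [-3.142, -0.0, 1.367]
ft_force: [-0.5, 0.7, 0.2]
opening: 0.938
finger_force: 0.0
```

Emit:
{"name": "servo_tool", "arguments": {"increments": [0,0,0,0,0,0,0,0,0,0,-0.02,0,0,0,-0.06,0,0,0,-0.11,0,0,0,-0.15,0,0,0,-0.17,0,0,0,-0.17,0]}}

```text
time: 22.28
ee_pos: [0.5444, -0.2503, 0.2337]
tool_rot: [3.138, 0.001, 1.367]
ft_force: [0.3, -0.2, -0.8]
opening: 1.001
finger_force: 0.0
```

```bash
python3 look.py | head -3; python3 - <<'E'
from h import *
p,d=capture("side");C=cloud("side",d)
b=np.zeros((420,560),bool);b[160:235,262:345]=True;b&=d>0
m=b&(p.max(-1)<50)&(C[...,2]>.06)&(C[...,2]<.11);print("tab",rect(C[m]),C[m][:,2].max())
w=C[b&(C[...,2]>.036)&(C[...,2]<.05)];print("walls",rect(w))
cv2.imwrite("pics/end.png",cv2.resize(p[120:400,130:400],None,fx=2.1,fy=2.1)[...,::-1])
E
```

```text
t 22.27 pos [ 0.5444 -0.2503  0.2337] rot [3.138e+00 1.000e-03 1.367e+00] q [-0.52  0.12  1.47  0.    1.55 -0.31] op 1.001 ff 0.0
inc [0.3224 0.0512 0.0235] turn -0.154
tray grey 208.0 dark px 1091
tab (array([ 0.5283, -0.1774]), array([0.023, 0.191]), 10.3) 0.10074938912149617
walls (array([ 0.5546, -0.2033]), array([0.1592, 0.0936]), 76.69)
```

View pics/end.png

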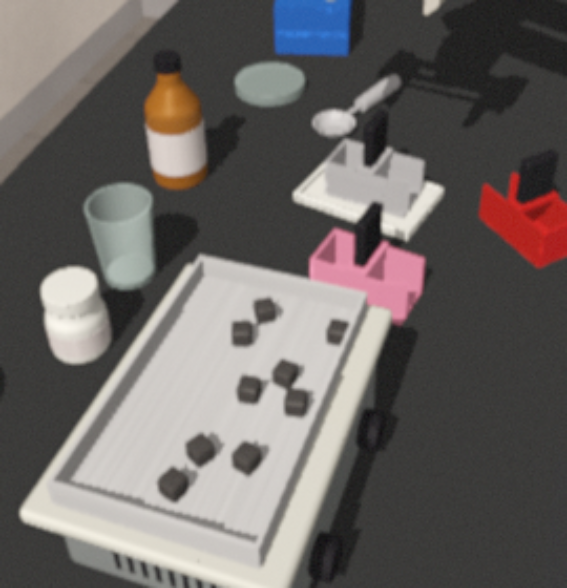

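The final picture shows nine separate pieces on the tray, three in each third. The empty shaker stands upright in its dish at about (375,180), and the other things are where they were.

```bash
python3 -c "
from station import *
print(close_job())"
```

```text
the job is handed in; nothing more can be done
None
```

The job is handed in at about 22 s: all nine pieces lie in a single layer on the tray, three in each third, and the empty shaker stands upright in its white dish again.

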